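# Look into a gearbox port with an inspection mirror

## Task

Pull the spring-held steel plug straight up out of the port in the top of the gearbox and set it down on the bench, clear of the gearbox. Then pick up the inspection mirror by its handle and hold it in the air above the open port, with its middle on the camera's line of sight straight over the port and the glass angled so that the level camera looks by way of the mirror straight down the port at the index mark. Finish while still holding the mirror steadily at that angle; keep your fingers off its glass and head, let nothing touch the camera, and do not disturb the other things on the bench.

Things in the scene. Friction and masses are not known exactly. Their poses are not given: they have to be found in the camera images.
- port (a point): Mouth of the inspection port: the round hole (25 mm wide, 41 mm deep) in a low steel ring, 40 mm wide, in the middle of the gearbox's top; the point is the hole's centre at the ring's top face, 92 mm above the bench; +z up. At the start the plug closes it.
- index_mark (a point): Centre of the index mark (a line and a dot) on the shaft end at the bottom of the port, 40 mm below the port's mouth.
- plug_knob (a point): Centre of the plug's knurled round steel knob (26 mm diameter; it reaches 13 mm above and 12 mm below this point); +z up along the plug. Two sprung detent slides in the port's wall grip a groove in its shank: drawing it past them takes about 8 to 12 N straight up, in the first 6 mm; after 30 mm it is clear of the port.
- plug: The plug, 63 mm long, about 90 g; origin at the middle of the foot of its shank (28 mm below the port's mouth when seated), +z up to the knob. Shank 24 mm wide with a flat 19 mm foot on which it can stand (knob centre then 50 mm up); 36 mm round flange under the knob, its underside 28 mm above the foot.
- mirror_handle (a point): Centre of the inspection mirror's black flat-sided handle (110 mm long along x, 16 mm wide along y, 22 mm high along z), half-way up; +x runs along the handle to the head, +z is up. It lies on the bench on its underside at the start.
- mirror_face (a point): Centre of the mirror glass (50 x 42 mm, in a 54 x 46 mm black frame); +z is the outward normal of the reflecting side, y is the handle's y, x lies in the glass and points down to the knuckle. The glass faces forward and down: its normal is 45 degrees, give or take 13, below the handle's +x direction.
- mirror: The whole inspection mirror, about 120 g, centre of mass about 25 mm ahead of the handle's centre toward the head; origin under the middle of its handle, axes as mirror_handle.
- mirror_head: The mirror's head; origin at the knuckle, 74 mm ahead of the handle's centre and 12 mm above its underside; axes as mirror_face, whose point is 38 mm from the knuckle. The stiff knuckle was left at some angle and keeps it, so the hand must make up the difference by tilting.
- lens (a point): Centre of the front of the camera's lens (32 mm diameter), 155 mm above the bench. The camera looks level along its own -x axis, along a line that passes exactly over the port, whose axis is 110 mm from the lens front; z up.
- view_spot (a point): Imaginary point where the camera's line of sight passes over the port's axis, 63 mm above the port's mouth: the middle of the glass belongs here. Its axes are those that mirror_face must take: +z is the needed normal of the glass (toward the camera and 45 degrees down), y is level and across the line of sight.
- gearbox: The gearbox, a fixed grey casting 84 x 84 mm; origin under its middle on the bench. Top cover at 88 mm, four screw heads at its corners reach 93 mm; feet reach 53 mm from the middle; a stub shaft at 40 mm height sticks out to 75 mm from the middle on the side of its -x axis.
- camera: The fixed camera: aluminium body on a post and steel foot; origin on the bench straight below view_spot, +x level toward the camera. Its foot begins 117 mm from the origin, it ends 193 mm from it and is 64 mm wide; its top is 180 mm above the bench.
- oil_can: Green oil can with a spout, 68 x 85 x 176 mm, standing; origin under its middle. Leave alone.
- scriber_tin: Tin with scribers, 69 mm wide, 128 mm tall, standing; origin under its middle. Leave alone.
- c_clamp: C-clamp lying flat, 108 x 118 x 13 mm; origin under its middle. Leave alone.
- loose_nut: Hexagon nut, 24 x 27 x 19 mm; origin under its middle. Leave alone.
There are look-alikes about, which are no part of the job. Of the things shaped like the plug, the bare steel one is meant.

How it is judged (in metres and radians):
On the way, in this order (a step that is already met when the one before it is completed fails the run):
1. the plug is drawn clear out of the port (z of plug in the frame of port above 0.005 m and contact force between plug and gearbox below 0.1 N and contact force between the fingers and plug above 0.5 N), for 0.1 s.
2. the plug stands or lies on the bench, let go, clear of the gearbox (height (world z) of plug_knob below 0.056 m and height (world z) of plug above -0.01 m and horizontal distance between plug and port above 0.075 m and contact force between the fingers and plug below 0.1 N and linear speed of plug below 0.03 m/s), for 0.2 s.
At the end, for the whole second after the job is handed in: The mirror is held still in the fingers, touching neither gearbox nor camera, glass centre within 14 mm of view_spot (10 mm sideways, 12 mm level), normal within 0.09 rad (5 deg) of view_spot's z; the plug is at rest on the bench, let go, 75 mm or more from the port's axis (horizontal distance between mirror_face and port below 0.012 m and y of mirror_face in the frame of view_spot between -0.01 and 0.01 m and distance between mirror_face and view_spot below 0.014 m and angle between the z axis of mirror_face and the z axis of view_spot, either way round below 0.09 rad and angle between mirror_face's own z axis and vertical above 1.9 rad and contact force between the fingers and mirror above 1 N and contact force between mirror and gearbox below 0.2 N and contact force between each of mirror, anything else and camera below 0.2 N and height (world z) of mirror_handle above 0.06 m and linear speed of mirror below 0.02 m/s and angular speed of mirror below 0.1 rad/s and height (world z) of plug_knob below 0.056 m and height (world z) of plug above -0.01 m and horizontal distance between plug and port above 0.075 m and linear speed of plug below 0.03 m/s); the arm keeps its last pose, push and grip.
It fails at once if the camera is touched or knocked (contact force between anything else and camera above 1 N).
It fails at once if the fingers press on the mirror's glass or head (contact force between the fingers and mirror_head above 1 N).
It fails at once if a bystander is disturbed (distance of any of oil_can, scriber_tin, c_clamp, loose_nut from where it was at the start of the episode above 0.02 m or angle between oil_can's own z axis and vertical above 0.3 rad).
It also fails if it takes over 61 s, if anything falls off the work surface, if the arm or the gripper's body presses on something with over 40 N, if the wrist force passes 120 N, or if a joint passes its speed limit or range.

## Robot

A 6-joint arm with a two-finger parallel gripper is mounted at the origin on a cart in front of the work surface, level with it; the furniture and walls round the work are solid. World frame = base frame: x ahead of the robot, y to its left, z up, the work surface at z = 0. Lengths are in m, angles in degrees, forces in N, time in s.
With the tool pointing down it reaches from about 0.4 to 0.825 m from the base axis. Payload 7 kg.
Tool frame: the origin (TCP) lies on the centre line of the jaws, within the pads' length; the fingertips stand 19 mm ahead of it and the grasp point (between the pads) is the TCP; z points along the fingers, y is the line along which they close (so a half turn about z gives the same grasp; the last joint's range is limited). The gripper opens to 88 mm and grips with 3 to 60 N. Pads are 19 mm wide; open, the fingers measure 130 mm over their backs; the gripper's body (78 mm by 193 mm) begins 47 mm behind the grasp point.
Start: joints at [88.356, 20.546, 0.682, 0, -70.136, -16.507], TCP at [0.21, 0.641, 0.246] pointing down, gripper open.
Joint ranges: [-176.03, 176.03], [-82.01, 121.73], [-58.28, 71.71], [-173.87, 95.51], [-174.79, -0.11], [-173.66, 173.66]. Speed limits (degrees/s): [136.94, 136.94, 172.46, 180, 180, 180].

## Interface

Orientations are given as [roll, pitch, yaw] about the fixed x, y, z axes, in that order (R = Rz(yaw) Ry(pitch) Rx(roll)).
In Python, from plant import * gives the robot as it stands. The module is installed in compiled form; this text tells all that it offers.
- The arm moves only by the tool play_rows, never from a script. Its argument "deltas" is a list of rows, each a list of 6 numbers: the shift along the world's x, y, z scaled (see below), then the turn, a rotation vector about the world's x, y, z scaled (see below). A call has 1 to 10 rows; each row shifts and turns the commanded pose from where the row before left it; what a row does not reach is not made up. The controller multiplies each number of a shift by 800 mm and each number of a turn by 180 degrees. A row lasts 1/10 s, in which the tool goes at most 50 mm and 8.59 degrees, less where a joint would pass 70% of its speed; a pose out of reach is approached as far as the arm can. A call with a number of a shift or a turn outside -1 to 1 is refused whole. A call with a gripper value outside its range is refused whole. "gripper" is the gripper command: -1 is shut, 1 is fully open, values between are in proportion, set as the call begins (left out, the last holds). The fingers move at their own pace and stop on an object; the grip force is fixed at half the most. Time passes only in rows, so rows that do not move let the fingers close. It gives the time, the measured TCP pose, the force, the opening and the grip force at its end, in the units of the state.
- get_obs(): the state, without advancing time (a new reading comes with each control period).
- snapshot(name): name is "scene" or "top" or "wrist"; returns (picture, depth): 400x640x3 uint8, blue, green, red; 400x640 float32, m along the optical axis (not along the pixel's ray), 0 where there is no reading.
- camera_model(name): a dict with "fx", "fy", "cx", "cy" (pixels), "world_to_cam" (4x4, takes a point from world to camera coordinates). Camera axes: x right, y down, z forward; pixel columns grow to the right and rows downward; lengths in m; the calibration is good to about 2 mm. The wrist camera is an equidistant fisheye: a pixel r from the principal point sees the ray r / f radians off the axis. A picture is of the moment at which its call begins: read the wrist's pose just before it. camera_model takes no time and is no camera call; for the wrist camera it gives the pose at the moment of the call.
- close_job(): hands the job in; it is judged then, once.
The state is a dict: "clock": time; "joint_pos": joint angles; "qvel": joint speeds; "tau": joint torques, N m; "tool_pos": TCP position; "orientation": TCP orientation; "force": force on the tool from outside, world axes, zero at the start; "moment": the same for the moment, N m; "opening": finger opening in m; "gripper_force": force on a finger pad.
Only numpy, scipy, OpenCV 4.12 (cv2) and the standard library are available. Lean on these libraries where they do the work, as an engineer would, in place of code of your own. Each camera call takes 0.05 s, during which the arm holds its last target. There are 200 camera calls.

## Working session

There is one attempt and no reset: what is moved stays moved. The work goes in short steps, Python scripts to look and compute and a tool call to move; the robot and the scene stay as the last step left them, time stands still between calls to the robot, and variables do not carry over. Pictures are saved under pics/ and viewed, at most 10 in all, crops included, and the job is handed in when it is done.

Besides the shell and the picture viewer there is one more tool, called after "Call:" as name(argument=value, ...), one argument or row to a line, values as JSON. play_rows: Moves the arm, as the interface text tells. Its arguments: {"type":"object","properties":{"deltas":{"type":"array","items":{"type":"array","items":{"type":"number","minimum":-1,"maximum":1}}},"gripper":{"type":"number"}},"required":["deltas"]}

```bash
mkdir -p pics; cat > h.py <<'E'
from plant import *
import numpy as np, cv2
def save(n):
    m=camera_model(n); im,d=snapshot(n); cv2.imwrite(f'pics/{n}.png',im); np.savez(f'{n}.npz',im=im,d=d,**{k:np.array(v) for k,v in m.items()})
def cloud(n):
    z=np.load(f'{n}.npz'); d=z['d']; v,u=np.mgrid[:400,:640]
    X=np.stack([(u-z['cx'])/z['fx']*d,(v-z['cy'])/z['fy']*d,d,np.ones_like(d)],-1)
    P=X@np.linalg.inv(z['world_to_cam']).T; P=P[...,:3]; P[d==0]=np.nan
    return P,z['im']
E
python3 - <<'E'
from h import *
save('scene');save('top');o=get_obs();print(o)
for n in('scene','top'):
    m=camera_model(n);print(m['fx'],np.round(np.linalg.inv(m['world_to_cam']),3))
cv2.imwrite('pics/both.png',np.vstack([cv2.resize(cv2.imread(f'pics/{n}.png'),(480,300)) for n in('scene','top')]))
E
```

```text
{'clock': 0.1, 'joint_pos': array([ 8.83540378e+01,  2.05875744e+01,  6.39045063e-01, -1.85833228e-02,
       -7.01356522e+01, -1.65082399e+01]), 'qvel': array([-0.0455392 , -0.0752791 ,  0.0985809 ,  0.14225417,  0.01597597,
        0.02002194]), 'tau': array([-1.43885976e-03, -5.84162807e+01,  2.93747270e+01,  7.01555640e+00,
        1.01020015e-02, -5.58214424e-05]), 'tool_pos': array([0.21018919, 0.64100794, 0.24471111]), 'orientation': array([ 1.79914324e+02, -7.17246671e-03, -1.81605240e+01]), 'force': array([0.29860455, 0.68443643, 0.28562559]), 'moment': array([ 0.03541743,  0.0549817 , -0.0007796 ]), 'gripper_force': 0.0, 'opening': 0.08736403711182468}
481.06154497009385 [[ 0.617 -0.474  0.628 -0.269]
 [-0.787 -0.375  0.49  -0.607]
 [ 0.003 -0.797 -0.605  0.91 ]
 [ 0.     0.     0.     1.   ]]
502.29813439456666 [[-0.023 -0.996  0.083  0.445]
 [-1.     0.025  0.013  0.038]
 [-0.015 -0.082 -0.997  1.316]
 [ 0.     0.     0.     1.   ]]
```

View pics/top.png

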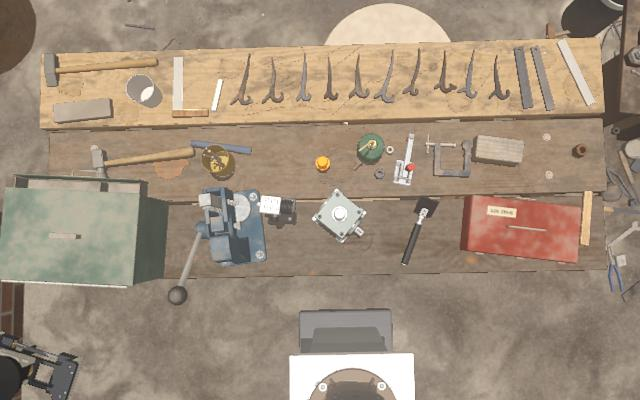

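View pics/scene.png

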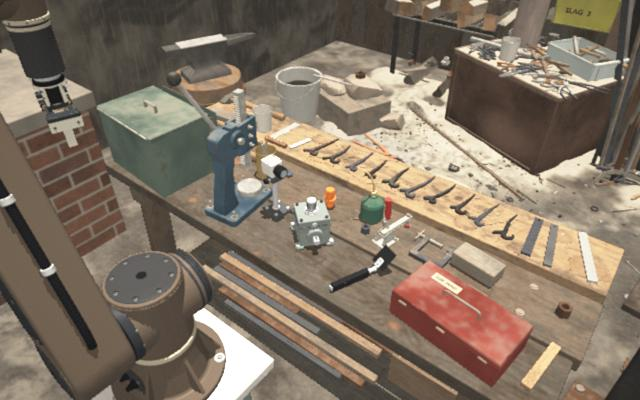

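The bare steel plug sits in the gearbox at top (340,213), scene (311,203). The look-alikes are the orange one at top (322,163) and the brown one at (580,150). The camera is at top (278,206), the mirror's handle runs (405,262)–(422,218) and its head is at (427,206). An enlarged crop should confirm this.

```bash
python3 - <<'E'
from h import *
P,im=cloud('top'); Q,im2=cloud('scene')
a=cv2.resize(im[145:275,245:450],None,fx=3.6,fy=3.6,interpolation=cv2.INTER_CUBIC)[:, :738]
b=cv2.resize(im2[150:300,255:405],None,fx=2,fy=2,interpolation=cv2.INTER_CUBIC)
cv2.imwrite('pics/crop1.png',cv2.resize(a,(738,468)))
cv2.imwrite('pics/crop2.png',cv2.resize(im2[145:300,250:410],(619,600),interpolation=cv2.INTER_CUBIC))
def st(n,u,v): 
    c=(P if n=='t' else Q)[v-1:v+2,u-1:u+2].reshape(-1,3); print(n,u,v,np.round(np.nanmedian(c,0),4))
for u,v in [(340,213),(350,228),(322,163),(278,206),(262,206),(408,255),(420,220),(427,206),(395,225)]: st('t',u,v)
for u,v in [(311,203),(272,162),(282,173),(350,280),(385,258)]: st('s',u,v)
# knob top: points near plug above .10
for nm,C in (('t',P),('s',Q)):
    f=C.reshape(-1,3); c0=P[213,340]
    m=(np.hypot(*(f[:,:2]-c0[:2]).T)<.04)
    for lo,hi in((.122,.16),(.108,.12),(.083,.0975)):
        k=f[m&(f[:,2]>lo)&(f[:,2]<hi)]; print(nm,lo,len(k),k.mean(0),(k.min(0)+k.max(0))/2,np.ptp(k,axis=0))
E
```

```text
t 340 213 [0.506  0.0186 0.1262]
t 350 228 [ 0.471  -0.0059  0.0721]
t 322 163 [0.6364 0.0596 0.0639]
t 278 206 [0.5226 0.16   0.1798]
t 262 206 [0.5236 0.1965 0.1775]
t 408 255 [ 0.3997 -0.154   0.0217]
t 420 220 [ 0.4885 -0.1891  0.0153]
t 427 206 [ 0.5227 -0.204   0.0394]
t 395 225 [ 0.4776 -0.1259  0.0006]
s 311 203 [0.4966 0.0137 0.1235]
s 272 162 [0.517  0.1656 0.1806]
s 282 173 [0.5153 0.1295 0.1601]
s 350 280 [ 0.4217 -0.1697  0.0187]
s 385 258 [ 0.5209 -0.2061  0.0404]
t 0.122 92 [0.5061109  0.0201467  0.12732163] [0.50612034 0.01983886 0.12735922] [0.02406877 0.02620142 0.01029724]
t 0.108 6 [0.5032983  0.02298769 0.11783702] [0.50503687 0.02200597 0.11753007] [0.02129188 0.02170531 0.00472669]
t 0.083 697 [0.50558426 0.018634   0.08916201] [0.50554698 0.0182246  0.0902764 ] [0.07859729 0.0784643  0.01440179]
s 0.122 63 [0.50441522 0.0186673  0.12667762] [0.50511116 0.01975679 0.12666755] [0.02652123 0.02481789 0.00902671]
s 0.108 33 [0.49896454 0.01448525 0.11410662] [0.5016501  0.01600277 0.11400296] [0.01813243 0.02103067 0.01189398]
s 0.083 352 [0.50067877 0.01405736 0.08995564] [0.50615825 0.01880657 0.09035872] [0.07804384 0.07894686 0.01406679]
```

View pics/crop1.png

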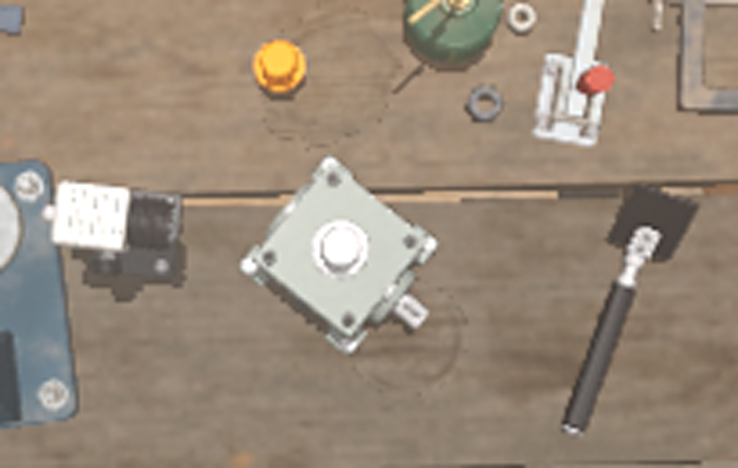

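View pics/crop2.png

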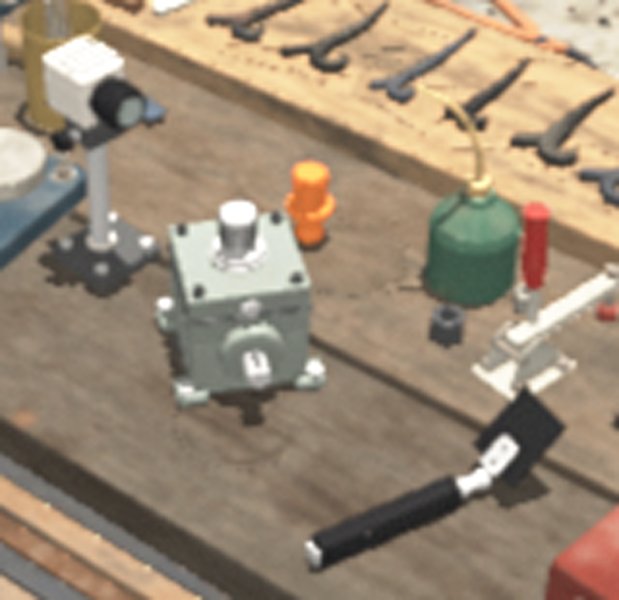

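Crop 1 shows the bare steel knob at (340,247) in the pale port ring on the grey gearbox. The orange look-alike stands on the bench at (279,66). Crop 2 shows the same steel plug at (238,225), and the mirror's glass faces forward and down. The bare steel plug is the one meant. Next I fit the camera axis, the handle and the head angle, and check heights along the route.

```bash
cat > fit.py <<'E'
from h import *
P,im=cloud('top'); Q,im2=cloud('scene')
A=np.vstack([P.reshape(-1,3),Q.reshape(-1,3)]); A=A[~np.isnan(A[:,0])]
T=P.reshape(-1,3);S=Q.reshape(-1,3)
box=lambda f,x0,x1,y0,y1,z0,z1:f[(f[:,0]>x0)&(f[:,0]<x1)&(f[:,1]>y0)&(f[:,1]<y1)&(f[:,2]>z0)&(f[:,2]<z1)]
rect=lambda k:cv2.minAreaRect((k[:,:2]*1000).astype(np.float32))
if __name__=='__main__':
    for n,f in(('t',T),('s',S)):
        c=box(f,.48,.56,.10,.24,.165,.19); print(n,'camtop',len(c),rect(c),c[:,2].max())
        c=box(f,.48,.56,.10,.24,.135,.19); print(n,'camall',len(c),rect(c))
        h=box(f,.36,.56,-.25,-.13,.012,.03); print(n,'handle',len(h),rect(h))
        h=box(f,.36,.475,-.25,-.13,.016,.03); print(n,'handletop',len(h),rect(h),np.median(h[:,2]))
        g=box(f,.44,.58,-.04,.08,.084,.095); print(n,'gear',rect(g))
        b=box(f,.49,.58,-.26,-.15,.016,.075); print(n,'head',len(b),b.min(0),b.max(0))
    for x0 in np.arange(.1,.7,.1):
        print(round(x0,1),[round(float(np.max(np.append(box(A,x0,x0+.1,y,y+.1,-.1,.6)[:,2],-1))),2) for y in np.arange(-.3,.7,.1)])
E
python3 fit.py
```

```text
t camtop 491 ((525.988037109375, 164.78651428222656), (73.30950164794922, 40.0284538269043), 83.7151870727539) 0.18558400528931962
t camall 564 ((526.0537719726562, 169.47633361816406), (83.674560546875, 39.9173583984375), 82.29928588867188)
t handle 389 ((444.0145568847656, -178.04483032226562), (44.99852752685547, 149.26873779296875), 74.22039031982422)
t handletop 258 ((426.0899353027344, -162.46849060058594), (17.154664993286133, 107.22614288330078), 68.64119720458984) 0.02229489159469944
t gear ((506.3866271972656, 20.092918395996094), (90.33683776855469, 83.91493225097656), 49.599647521972656)
t head 345 [ 0.49083793 -0.22915449  0.01601876] [ 0.54952377 -0.17517106  0.06288288]
s camtop 263 ((525.8955078125, 166.1376953125), (78.33257293701172, 43.059112548828125), 86.26657104492188) 0.18376447072786262
s camall 448 ((519.7446899414062, 164.91802978515625), (79.1792221069336, 50.56206512451172), 72.07127380371094)
s handle 415 ((443.2364196777344, -178.8007049560547), (46.887760162353516, 149.85894775390625), 75.22823333740234)
s handletop 254 ((425.45452880859375, -163.84703063964844), (19.066436767578125, 109.0040283203125), 67.78614044189453) 0.02225236736051095
s gear ((505.6924133300781, 18.867904663085938), (92.67680358886719, 84.23355865478516), 49.673526763916016)
s head 355 [ 0.49004831 -0.23042083  0.01635957] [ 0.55030693 -0.17334603  0.06170463]
0.1 [-1.0, 0.01, 0.26, 0.26, 0.01, -1.0, -1.0, -1.0, 0.6, 0.6]
0.2 [-1.0, -1.0, -1.0, -1.0, -1.0, -1.0, -1.0, -1.0, 0.6, 0.59]
0.3 [0.01, 0.03, 0.01, 0.01, 0.01, 0.46, 0.46, 0.22, 0.22, 0.22]
0.4 [0.09, 0.03, 0.1, 0.13, 0.14, 0.28, 0.37, 0.22, 0.24, 0.24]
0.5 [0.06, 0.06, 0.1, 0.13, 0.19, 0.36, 0.28, 0.22, 0.22, 0.22]
0.6 [0.02, 0.15, 0.18, 0.07, 0.01, 0.1, 0.13, 0.03, 0.19, 0.21]
```

```bash
cat >> fit.py <<'E'
    L=box(A,.25,.6,.15,.45,.3,.7); print('lever',L.min(0),L.max(0),L[L[:,0].argmin()],L[L[:,2].argmax()])
    hx=np.array([np.cos(np.radians(-21.8)),np.sin(np.radians(-21.8)),0]); hy=np.array([-hx[1],hx[0],0]); c=np.array([.4257,-.1631,0])
    for n,f in(('t',T),('s',S),('a',A)):
        b=box(f,.44,.58,-.26,-.13,.02,.075); r=np.c_[(b-c)@hx,(b-c)@hy,b[:,2]]
        r=r[(r[:,0]>75)|(r[:,0]>.075)]
        best=max((np.polyfit(*r[i][:,[0,2]].T,1) for i in (np.random.default_rng(k).choice(len(r),2,False) for k in range(400))),key=lambda p:(abs(r[:,2]-np.polyval(p,r[:,0]))<.0025*np.hypot(1,p[0])).sum())
        q=r[abs(r[:,2]-np.polyval(best,r[:,0]))<.003*np.hypot(1,best[0])]
        w,V=np.linalg.eigh(np.cov(q.T)); nn=V[:,0]*np.sign(V[0,0])
        print(n,len(r),len(q),'normal',nn,'below x deg',np.degrees(np.arctan2(-nn[2],nn[0])),'mid',(q.min(0)+q.max(0))/2,q.min(0),q.max(0))
        rr=cv2.minAreaRect((np.c_[(q-q.mean(0))@V[:,2],(q-q.mean(0))@V[:,1]]*1000).astype(np.float32)); print(rr, q.mean(0)+V[:,2]*rr[0][0]/1e3+V[:,1]*rr[0][1]/1e3)
    for n,f in(('t',T),('s',S)):
        k=box(f,.48,.56,.10,.24,.172,.19); print(n,np.percentile(k,[5,50,95],axis=0).round(4))
        k=k-[.506,.0195,0]
        for a in np.arange(80,88,1): d=np.radians(a); s=k[:,:2]@[-np.sin(d),np.cos(d)]; u=k[:,:2]@[np.cos(d),np.sin(d)]; print(a,s.min().round(4),s.max().round(4),np.polyfit(u,s,1)[0].round(3),end='; ')
        print()
E
python3 fit.py | sed -n '/lever/,$p'
```

```text
lever [0.33763245 0.2679689  0.30005466] [0.53973319 0.32369351 0.45836532] [0.33763245 0.29955609 0.44471571] [0.35061047 0.30491051 0.45836532]
t 329 273 normal [ 0.66639153 -0.00395246 -0.74559152] below x deg 48.21043168900631 mid [ 0.10192394 -0.00024241  0.04043273] [ 0.07902641 -0.0230276   0.0203694 ] [0.12482146 0.02254279 0.06049607]
((-3.109128952026367, -0.9781455993652344), (60.56111145019531, 45.418521881103516), 4.751533508300781) [ 0.10254207 -0.00024502  0.03964301]
s 344 282 normal [ 0.68195025 -0.01645948 -0.73121334] below x deg 46.99653067140552 mid [0.10424602 0.00020021 0.04049817] [ 0.08224255 -0.02375692  0.02045203] [0.12624948 0.02415734 0.06054431]
((-1.9564990997314453, -1.4697322845458984), (56.43789291381836, 47.56064224243164), 3.9453461170196533) [0.10409881 0.00011647 0.0397124 ]
a 673 567 normal [ 0.66818422 -0.00684653 -0.74396436] below x deg 48.07171731133688 mid [0.10128642 0.00020021 0.040293  ] [ 0.07700671 -0.02375692  0.02004169] [0.12556614 0.02415734 0.06054431]
((-3.564035415649414, 0.3419914245605469), (62.23280715942383, 47.491764068603516), 5.55173921585083) [1.01969154e-01 4.93258938e-05 3.88472740e-02]
t [[0.5094 0.1492 0.1731]
 [0.526  0.176  0.178 ]
 [0.5448 0.1985 0.1823]]
80 -0.0137 0.0272 0.02; 81 -0.0163 0.0241 0.012; 82 -0.0189 0.0209 0.003; 83 -0.0218 0.018 -0.005; 84 -0.0248 0.0153 -0.014; 85 -0.0278 0.0125 -0.022; 86 -0.0309 0.0097 -0.031; 87 -0.0339 0.0071 -0.039; 
s [[0.5074 0.1485 0.1729]
 [0.5232 0.1726 0.1783]
 [0.5436 0.1945 0.1824]]
80 -0.0141 0.0297 0.062; 81 -0.0167 0.0267 0.055; 82 -0.0193 0.0238 0.048; 83 -0.0223 0.0209 0.041; 84 -0.0252 0.0179 0.034; 85 -0.0281 0.015 0.027; 86 -0.0311 0.012 0.02; 87 -0.034 0.0091 0.013;
```

Call:
play_rows(
  deltas=[
    [0,-0.025,0.056,0,0,0],
    [0,-0.025,0.056,0,0,0],
    [0,-0.025,0.056,0,0,0],
    [0,-0.025,0.056,0,0,0],
    [0,-0.025,0.056,0,0,0],
    [0,-0.025,0.056,0,0,0],
    [0,-0.025,0.056,0,0,0],
    [0,0,0,0,0,0],
  ],
  gripper=0.2,
)

```text
clock: 0.9
tool_pos: [0.2114, 0.4995, 0.5672]
orientation: [-179.3, 0.0, -18.2]
force: [0.2, 0.1, 0.9]
opening: 0.0525
gripper_force: 0.0
```

Call:
play_rows(
  deltas=[
    [0.04,-0.047,0,0,0,-0.04],
    [0.04,-0.047,0,0,0,-0.04],
    [0.04,-0.047,0,0,0,-0.04],
    [0.04,-0.047,0,0,0,-0.04],
    [0.04,-0.047,0,0,0,-0.04],
    [0.04,-0.047,0,0,0,-0.04],
    [0.02,-0.053,0,0,0,-0.04],
    [0.02,-0.053,0,0,0,-0.04],
    [0.02,-0.053,0,0,0,-0.04],
    [0.02,-0.053,0,0,0,-0.04],
  ],
)

```text
clock: 1.9
tool_pos: [0.4664, 0.1043, 0.5591]
orientation: [180.0, 0.0, -90.4]
force: [1.2, 0.2, 0.5]
opening: 0.0525
gripper_force: 0.0
```

Call:
play_rows(
  deltas=[
    [0.02,-0.053,0,0,0,-0.04],
    [0.02,-0.053,-0.02,0,0,0],
    [0,0,-0.05,0,0,0],
    [0,0,-0.055,0,0,0],
    [0,0,-0.055,0,0,0],
    [0,0,-0.055,0,0,0],
    [0,0,-0.055,0,0,0],
    [0,0,0,0,0,0],
    [0,0,0,0,0,0],
  ],
)

```text
clock: 2.8
tool_pos: [0.4986, 0.0212, 0.3282]
orientation: [180.0, -0.1, -97.3]
force: [0.5, -0.4, 1.3]
opening: 0.0528
gripper_force: 0.0
```

Call:
play_rows(
  deltas=[
    [0.009,-0.002,-0.05,0,0,0],
    [0,0,-0.05,0,0,0],
    [0,0,-0.05,0,0,0],
    [0,0,-0.04,0,0,0],
    [0,0,-0.03,0,0,0],
    [0,0,-0.02,0,0,0],
    [0,0,-0.013,0,0,0],
    [0,0,0,0,0,0],
    [0,0,0,0,0,0],
  ],
)

```text
clock: 3.7
tool_pos: [0.5069, 0.0202, 0.1263]
orientation: [-179.9, 0.0, -97.3]
force: [0.4, -0.9, 0.4]
opening: 0.0526
gripper_force: 0.0
```

Call:
play_rows(
  deltas=[
    [0,0,0,0,0,0],
    [0,0,0,0,0,0],
    [0,0,0,0,0,0],
    [0,0,0,0,0,0],
    [0,0,0,0,0,0],
    [0,0,0,0,0,0],
  ],
  gripper=-1,
)

```text
clock: 4.3
tool_pos: [0.5056, 0.0198, 0.1251]
orientation: [-180.0, 0.0, -97.3]
force: [-2.3, -0.2, 4.9]
opening: 0.0246
gripper_force: 30.0
```

Call:
play_rows(
  deltas=[
    [0,0,0.005,0,0,0],
    [0,0,0.005,0,0,0],
    [0,0,0.005,0,0,0],
    [0,0,0.005,0,0,0],
    [0,0,0.01,0,0,0],
    [0,0,0.01,0,0,0],
    [0,0,0.01,0,0,0],
    [0,0,0.01,0,0,0],
    [0,0,0,0,0,0],
  ],
)

```text
clock: 5.2
tool_pos: [0.5063, 0.02, 0.1743]
orientation: [-179.9, 0.1, -97.3]
force: [0.2, 0.1, -1.9]
opening: 0.0245
gripper_force: 30.0
```

Call:
play_rows(
  deltas=[
    [0,0,0.02,0,0,0],
    [0,-0.03,0,0,0,0],
    [-0.005,-0.038,0,0,0,0],
    [-0.005,-0.038,0,0,0,0],
    [-0.01,-0.038,0,0,0,0],
    [0,0,-0.04,0,0,0],
    [0,0,-0.04,0,0,0],
    [0,0,-0.04,0,0,0],
    [0,0,-0.02,0,0,0],
    [0,0,0,0,0,0],
  ],
)

```text
clock: 6.2
tool_pos: [0.4876, -0.0957, 0.0744]
orientation: [179.7, -0.1, -97.4]
force: [-0.2, -0.5, -0.6]
opening: 0.0248
gripper_force: 30.0
```

Call:
play_rows(
  deltas=[
    [0,0,-0.007,0,0,0],
    [0,0,-0.006,0,0,0],
    [0,0,-0.002,0,0,0],
    [0,0,0,0,0,0],
    [0,0,0,0,0,0],
  ],
)

```text
clock: 6.7
tool_pos: [0.4898, -0.0953, 0.0652]
orientation: [-180.0, 0.0, -97.3]
force: [0.3, -0.1, -1.6]
opening: 0.0248
gripper_force: 30.0
```

Call:
play_rows(
  deltas=[
    [0,0,-0.003,0,0,0],
    [0,0,-0.001,0,0,0],
    [0,0,0,0,0,0],
    [0,0,0,0,0,0],
  ],
)

```text
clock: 7.1
tool_pos: [0.4895, -0.0954, 0.0616]
orientation: [180.0, -0.0, -97.4]
force: [0.6, 0.6, -0.8]
opening: 0.0245
gripper_force: 30.0
```

Call:
play_rows(
  deltas=[
    [0,0,-0.001,0,0,0],
    [0,0,0,0,0,0],
    [0,0,0,0,0,0],
  ],
)

```text
clock: 7.4
tool_pos: [0.4897, -0.0954, 0.061]
orientation: [-180.0, 0.0, -97.3]
force: [-1.5, 0.0, 3.2]
opening: 0.0248
gripper_force: 30.0
```

Call:
play_rows(
  deltas=[
    [0,0,0,0,0,0],
    [0,0,0,0,0,0],
    [0,0,0,0,0,0],
    [0,0,0,0,0,0],
    [0,0,0.01,0,0,0],
    [0,0,0.03,0,0,0],
    [0,0,0.05,0,0,0],
    [0,0,0.05,0,0,0],
    [0,0,0.05,0,0,0],
    [0,0,0,0,0,0],
  ],
  gripper=0.2,
)

```text
clock: 8.4
tool_pos: [0.4925, -0.0955, 0.2192]
orientation: [-179.4, 0.1, -97.3]
force: [0.7, -0.1, -0.2]
opening: 0.0526
gripper_force: 0.0
```

Call:
play_rows(
  deltas=[
    [-0.005,-0.007,0,0,0,-0.0447],
    [-0.005,-0.007,0,0,0,-0.0447],
    [-0.005,-0.007,0,0,0,-0.0447],
    [-0.005,-0.007,0,0,0,-0.0447],
    [-0.005,-0.007,0,0,0,-0.0447],
    [-0.005,-0.007,0,0,0,-0.0447],
    [-0.005,-0.007,0,0,0,-0.0447],
    [-0.005,-0.007,0,0,0,-0.0447],
    [-0.005,-0.007,0,0,0,-0.0447],
    [-0.005,-0.007,0,0,0,-0.0447],
  ],
)

```text
clock: 9.4
tool_pos: [0.4491, -0.1516, 0.2129]
orientation: [180.0, 0.0, -178.1]
force: [0.7, -0.0, 0.6]
opening: 0.0526
gripper_force: 0.0
```

Call:
play_rows(
  deltas=[
    [-0.005,-0.007,-0.02,0,0,-0.0447],
    [-0.005,-0.007,-0.02,0,0,-0.0447],
    [-0.005,-0.006,-0.02,0,0,-0.0447],
    [-0.005,0,-0.02,0,0,0],
    [0,0,-0.02,0,0,0],
    [0,0,-0.02,0,0,0],
    [0,0,0,0,0,0],
    [0,0,0,0,0,0],
  ],
)

```text
clock: 10.2
tool_pos: [0.4335, -0.1675, 0.1171]
orientation: [-180.0, -0.0, 158.1]
force: [0.8, 0.6, 0.2]
opening: 0.0523
gripper_force: 0.0
```

```bash
python3 - <<'E'
from h import *
P0,_=cloud('top');P0=P0.reshape(-1,3)
g=np.array([.4368,-.1676]);d=np.array([.371,.928]);hx=np.array([.928,-.371])
r=P0[:,:2]-g; u=r@d; v=r@hx; m=(abs(v)<.06)&(abs(u)<.14)&(P0[:,2]>.05)
print('near tall', [(round(a,3),round(b,3),round(c,3)) for a,b,c in zip(u[m],v[m],P0[m,2])][::8], u[m&(u<0)].max(initial=-9))
save('wrist'); save('scene'); print(get_obs()['tool_pos'],get_obs()['clock'])
a=cv2.imread('pics/scene.png')[160:300,270:420]
cv2.imwrite('pics/w1.png',np.hstack([cv2.resize(cv2.imread('pics/wrist.png'),(480,300)),cv2.resize(a,(320,300))]))
E
```

```text
near tall [(np.float64(0.132), np.float64(-0.022), np.float64(0.053)), (np.float64(-0.113), np.float64(0.059), np.float64(0.067)), (np.float64(-0.119), np.float64(0.058), np.float64(0.083)), (np.float64(-0.121), np.float64(0.057), np.float64(0.078)), (np.float64(-0.116), np.float64(0.052), np.float64(0.076)), (np.float64(-0.133), np.float64(0.058), np.float64(0.079)), (np.float64(-0.121), np.float64(0.051), np.float64(0.075)), (np.float64(-0.139), np.float64(0.058), np.float64(0.078)), (np.float64(-0.125), np.float64(0.05), np.float64(0.079)), (np.float64(-0.117), np.float64(0.044), np.float64(0.073)), (np.float64(-0.133), np.float64(0.05), np.float64(0.081)), (np.float64(-0.12), np.float64(0.043), np.float64(0.08)), (np.float64(-0.137), np.float64(0.05), np.float64(0.084)), (np.float64(-0.127), np.float64(0.043), np.float64(0.082)), (np.float64(-0.118), np.float64(0.037), np.float64(0.078)), (np.float64(-0.135), np.float64(0.044), np.float64(0.08)), (np.float64(-0.125), np.float64(0.037), np.float64(0.079)), (np.float64(-0.12), np.float64(0.033), np.float64(0.064)), (np.float64(-0.136), np.float64(0.038), np.float64(0.077)), (np.float64(-0.124), np.float64(0.032), np.float64(0.08)), (np.float64(-0.12), np.float64(0.027), np.float64(0.061)), (np.float64(-0.134), np.float64(0.033), np.float64(0.082)), (np.float64(-0.126), np.float64(0.027), np.float64(0.078)), (np.float64(-0.12), np.float64(0.022), np.float64(0.07)), (np.float64(-0.136), np.float64(0.028), np.float64(0.079)), (np.float64(-0.131), np.float64(0.024), np.float64(0.082))] -0.11236704519582622
[ 0.43407525 -0.16743206  0.1176572 ] 10.3
```

View pics/w1.png

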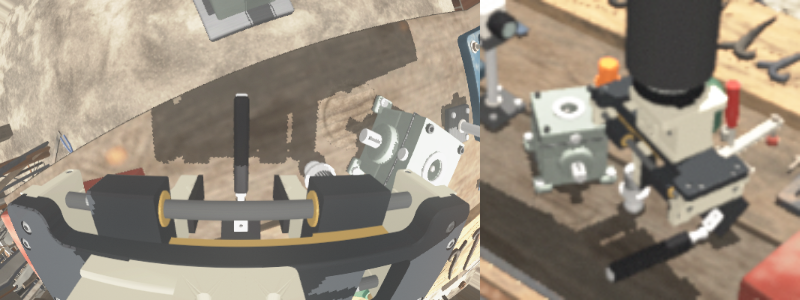

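The scene crop shows the open port at (570,106) and the plug standing on the bench at (632,180). The wrist view shows the handle centred between the jaws at (241,150). Next I descend and grip.

Call:
play_rows(
  deltas=[
    [0.003,0,-0.03,0,0,0],
    [0,0,-0.03,0,0,0],
    [0,0,-0.025,0,0,0],
    [0,0,-0.015,0,0,0],
    [0,0,-0.01,0,0,0],
    [0,0,-0.004,0,0,0],
    [0,0,0,0,0,0],
    [0,0,0,0,0,0],
  ],
)

```text
clock: 11.1
tool_pos: [0.4365, -0.1674, 0.0263]
orientation: [180.0, 0.1, 158.1]
force: [0.8, -0.6, 0.4]
opening: 0.0524
gripper_force: 0.0
```

Call:
play_rows(
  deltas=[
    [0,0,0,0,0,0],
    [0,0,0,0,0,0],
    [0,0,0,0,0,0],
    [0,0,0,0,0,0],
    [0,0,0,0,0,0],
    [0,0,0,0,0,0],
    [0,0,0,0,0,0],
  ],
  gripper=-1,
)

```text
clock: 11.8
tool_pos: [0.436, -0.1674, 0.0256]
orientation: [180.0, 0.0, 158.1]
force: [-0.6, 0.9, 1.1]
opening: 0.0158
gripper_force: 30.0
```

Call:
play_rows(
  deltas=[
    [0,0,0.01,0,0,0],
    [0,0,0.03,0,0,0],
    [0,0,0.04,0,0,0],
    [0,0,0.04,0,0,0],
    [0,0,0.04,0,0,0],
    [0,0,0.04,0,0,0],
    [0,0,0.03,0,0,0],
    [0,0,0.013,0,0,0],
    [0,0,0,0,0,0],
  ],
)

```text
clock: 12.7
tool_pos: [0.4363, -0.1674, 0.2213]
orientation: [179.9, 0.1, 158.1]
force: [-0.2, 0.0, -2.3]
opening: 0.0161
gripper_force: 30.0
```

Call:
play_rows(
  deltas=[
    [0,0,0,0,0,0.02],
    [0.005,0.008,0,0,0,0.04],
    [0.005,0.008,0,0,0,0.04],
    [0.005,0.008,0,0,0,0.04],
    [0.005,0.008,0,0,0,0.04],
    [0.005,0.008,0,0,0,0.04],
    [0.005,0.008,0,0,0,0.04],
    [0.005,0.008,0,0,0,0.04],
    [0.005,0.008,0,0,0,0.04],
    [0.005,0.008,0,0,0,0.04],
  ],
)

```text
clock: 13.7
tool_pos: [0.471, -0.1095, 0.218]
orientation: [179.9, -0.1, -133.3]
force: [-0.2, 0.5, -0.8]
opening: 0.0158
gripper_force: 30.0
```

Call:
play_rows(
  deltas=[
    [0.006,0.008,0,0,0,0.04],
    [0.006,0.01,0,0,0,0.04],
    [0.006,0.01,0,0,0,0.04],
    [0.005,0.01,0,0,0,0.04],
    [0.005,0.01,0,0,0,0.04],
    [0,0.002,0,0,0,0],
    [0,0,0,0,0,0],
    [0,0,0,0,0,0],
  ],
)

```text
clock: 14.5
tool_pos: [0.4937, -0.07, 0.2192]
orientation: [179.9, -0.0, -97.7]
force: [0.1, 0.2, -0.7]
opening: 0.0156
gripper_force: 30.0
```

```bash
cat > m2.py <<'E'
from h import *
import sys
o=get_obs(); save('scene'); save('top'); t=o['tool_pos']; print(t,o['orientation'],o['gripper_force'],o['clock'])
yaw=np.radians(82.5); hx=np.array([np.cos(yaw),np.sin(yaw),0]); hy=np.array([-hx[1],hx[0],0])
c=t+np.array([0,0,.012])+.091*hx
for n in('top','scene'):
    f=cloud(n)[0].reshape(-1,3); b=f[np.linalg.norm(f-c,axis=1)<.04]; r=np.c_[(b-t)@hx,(b-t)@hy,b[:,2]-t[2]]
    r=r[(r[:,0]>.062)]
    if len(r)<30: print(n,len(r)); continue
    best=None;bc=0;g=np.random.default_rng(0)
    for k in range(500):
        a=r[g.choice(len(r),3,False)]; nn=np.cross(a[1]-a[0],a[2]-a[0]); L=np.linalg.norm(nn)
        if L<1e-5: continue
        nn/=L; m=abs((r-a[0])@nn)<.003
        if m.sum()>bc: bc=m.sum();best=m
    q=r[best]; w,V=np.linalg.eigh(np.cov(q.T)); nn=V[:,0]*np.sign(V[0,0])
    rr=cv2.minAreaRect((np.c_[(q-q.mean(0))@V[:,2],(q-q.mean(0))@V[:,1]]*1000).astype(np.float32))
    mid=q.mean(0)+V[:,2]*rr[0][0]/1e3+V[:,1]*rr[0][1]/1e3
    print(n,len(r),len(q),'below',np.degrees(np.arctan2(-nn[2],nn[0])).round(2),'side',np.degrees(nn[1]).round(2),'mid',mid.round(4),'world',(t+mid[0]*hx+mid[1]*hy+[0,0,mid[2]]).round(4),np.round(rr[1],1))
    # port ring
    p=f[(abs(f[:,0]-.506)<.024)&(abs(f[:,1]-.0195)<.024)&(f[:,2]>.0895)&(f[:,2]<.1)]; 
    if len(p)>20: print('port',len(p),((p.min(0)+p.max(0))/2).round(4))
E
python3 m2.py
```

```text
[ 0.49372001 -0.0700388   0.21923192] [ 1.79920868e+02 -2.07984296e-02 -9.77157400e+01] 29.992515742778778 14.5
top 0
scene 65 59 below 54.67 side 2.31 mid [ 0.1044 -0.0016  0.0281] world [0.5089 0.0332 0.2473] [48.5 15.1]
port 117 [0.5059 0.0199 0.0932]
```

```bash
python3 - <<'E'
from h import *
save('wrist')
a=cv2.imread('pics/scene.png')[90:290,230:430]
cv2.imwrite('pics/w2.png',np.hstack([cv2.resize(cv2.imread('pics/wrist.png')[100:,160:480],(400,375)),cv2.resize(a,(375,375),interpolation=cv2.INTER_CUBIC)]))
E
```

```text
(no output)
```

View pics/w2.png

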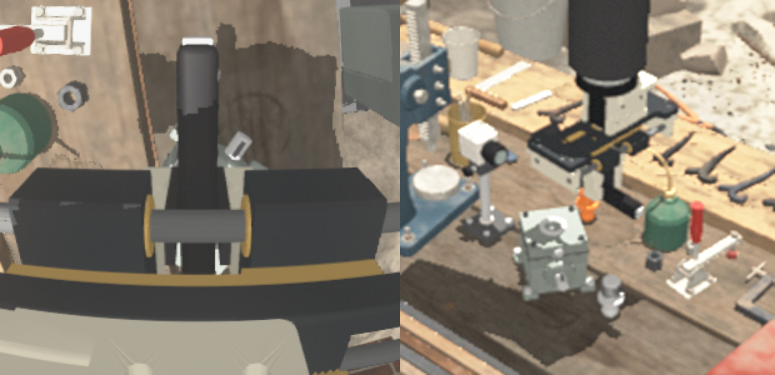

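```bash
cat > m3.py <<'E'
from h import *
o=get_obs(); t=o['tool_pos']
yaw=np.radians(o['orientation'][2]+180); hx=np.array([np.cos(yaw),np.sin(yaw),0]); hy=np.array([-hx[1],hx[0],0])
def wc():
    z=np.load('wrist.npz'); d=z['d']; v,u=np.mgrid[:400,:640]; x=(u-z['cx'])/z['fx'];y=(v-z['cy'])/z['fy']; th=np.hypot(x,y)+1e-9
    k=np.tan(th)/th; X=np.stack([x*k*d,y*k*d,d,np.ones_like(d)],-1); P=(X@np.linalg.inv(z['world_to_cam']).T)[...,:3]; P[(d==0)|(th>1.4)]=np.nan; return P
if __name__=='__main__':
  for n,f in(('scene',cloud('scene')[0]),('wrist',wc())):
    f=f.reshape(-1,3); r=np.c_[(f-t)@hx,(f-t)@hy,f[:,2]-t[2]]
    q=r[(r[:,0]>-.09)&(r[:,0]<-.022)&(abs(r[:,1])<.013)&(abs(r[:,2]+.012)<.035)]
    print(n,len(q),q.min(0),q.max(0))
    for lo in np.arange(-.08,-.02,.01):
        s=q[(q[:,0]>=lo)&(q[:,0]<lo+.01)]
        if len(s): print(round(lo,2),len(s),'z max',np.percentile(s[:,2],[5,50,90]).round(4),'y',np.percentile(s[:,1],[5,50,95]).round(4))
    q=r[(r[:,0]>.05)&(r[:,0]<.16)&(abs(r[:,1])<.03)&(abs(r[:,2]-.01)<.05)]; print('head',len(q), q.min(0) if len(q) else'',q.max(0) if len(q) else'')
E
python3 m3.py
```

```text
scene 180 [-0.06862116 -0.00896842 -0.02457673] [-0.02211507  0.00971299  0.00092887]
-0.07 46 z max [-0.0203 -0.0098 -0.0032] y [-0.0067  0.0022  0.0066]
-0.06 35 z max [-0.0202 -0.0066 -0.0022] y [-0.0058  0.0047  0.0065]
-0.05 37 z max [-0.021  -0.0059 -0.0032] y [-0.0051  0.0049  0.0075]
-0.04 36 z max [-0.0209 -0.0059 -0.0028] y [-0.0076  0.0053  0.0077]
-0.03 26 z max [-0.0202 -0.0045 -0.0023] y [-0.0052  0.0052  0.0079]
head 65 [ 0.09705954 -0.02507819  0.02187721] [0.11226485 0.02302462 0.03377181]
wrist 2945 [-0.06601374 -0.00781811 -0.01631836] [-0.02201914  0.00885757 -0.00191835]
-0.07 398 z max [-0.0117 -0.0062 -0.004 ] y [-0.0055  0.0005  0.0063]
-0.06 720 z max [-0.0069 -0.0042 -0.0033] y [-0.0068  0.0002  0.0078]
-0.05 683 z max [-0.007  -0.0043 -0.0033] y [-0.0069  0.0002  0.0074]
-0.04 643 z max [-0.0068 -0.0042 -0.0034] y [-0.0066  0.0002  0.0075]
-0.03 501 z max [-0.0071 -0.0043 -0.0033] y [-0.0068  0.0002  0.0076]
head 0
```

Call:
play_rows(
  deltas=[
    [0,0,-0.01,0.005,-0.0007,0],
    [0,0,-0.02,0.005,-0.0007,0],
    [0,0,-0.02,0.005,-0.0006,0],
    [0,0,-0.02,0,0,0],
    [0,0,-0.015,0,0,0],
    [0,0,-0.01,0,0,0],
    [0,0,-0.005,0,0,0],
    [0,0,0,0,0,0],
    [0,0,0,0,0,0],
    [0,0,0,0,0,0],
  ],
)

```text
clock: 15.65
tool_pos: [0.4947, -0.0697, 0.1405]
orientation: [-179.9, 2.7, -97.5]
force: [0.9, 0.5, -0.6]
opening: 0.0153
gripper_force: 30.0
```

```bash
python3 - <<'E'
from h import *
from scipy.spatial.transform import Rotation as R
o=get_obs(); r=R.from_euler('xyz',o['orientation'],degrees=True).as_matrix()
# handle x = -tool x? tool z down, handle up=-tool z
hz=-r[:,2]; hx=r[:,0]; hx=hx if hx[1]>0 else -hx
a=np.radians(47.7); n=np.cos(a)*hx-np.sin(a)*hz; g=o['tool_pos']+.0908*hx+.012*hz
y=np.radians(82.4); v=np.array([np.cos(y),np.sin(y),-1])/2**.5
print(o['clock'],o['tool_pos'],o['orientation'],g,np.degrees(np.arccos(n@v)),np.degrees(np.arcsin(hx[2])),o['force'])
E
python3 m2.py; python3 m3.py | grep head
```

```text
15.65 [ 0.4947226  -0.06971127  0.14054436] [-179.9337774     2.74187728  -97.53684894] [0.5065296  0.01963397 0.15687417] 0.04213635173296666 2.741877283588331 [ 0.94911193  0.50956237 -0.56375879]
[ 0.4947226  -0.06971127  0.14054436] [-179.9337774     2.74187728  -97.53684894] 29.992644488811493 15.65
top 0
scene 129 116 below 45.4 side 0.44 mid [ 0.0986 -0.0013  0.0289] world [0.5089 0.0279 0.1694] [46.4 26.4]
port 48 [0.4918 0.0194 0.0926]
head 129 [ 0.08863458 -0.02462677  0.01771625] [0.10987421 0.02183094 0.04146576]Traceback (most recent call last):
  File "m3.py", line 11, in <module>
    print(n,len(q),q.min(0),q.max(0))
                   ~~~~~^^^
    return umr_minimum(a, axis, None, out, keepdims, initial, where)
ValueError: zero-size array to reduction operation minimum which has no identity
```

The head plane now measures 45.4° below level and 0.4° off sideways. I trim the height slightly and let it settle.

Call:
play_rows(
  deltas=[
    [0,0,-0.002,0,0,0],
    [0,0,0,0,0,0],
    [0,0,0,0,0,0],
    [0,0,0,0,0,0],
    [0,0,0,0,0,0],
    [0,0,0,0,0,0],
    [0,0,0,0,0,0],
    [0,0,0,0,0,0],
  ],
)

```text
clock: 16.55
tool_pos: [0.4943, -0.0698, 0.1384]
orientation: [-180.0, 2.7, -97.6]
force: [-0.2, 0.3, -1.7]
opening: 0.0159
gripper_force: 30.0
```

```bash
python3 - <<'E'
from h import *
o=get_obs();print(o['tool_pos'],o['orientation'],np.abs(o['qvel']).max())
f=cloud('scene')[0].reshape(-1,3); p=f[(np.hypot(f[:,0]-.49,f[:,1]+.0954)<.03)&(f[:,2]>.02)]; print('plug',p.mean(0),p[:,2].max())
print(close_job())
E
```

```text
[ 0.49429598 -0.06983572  0.13836203] [-179.9978717     2.7233599   -97.55074748] 0.13223178548483108
plug [ 0.48625617 -0.09813189  0.27181559] 0.5669033592144024
the job is handed in; nothing more can be done
None
```

I've handed the job in at about 16.6 s: the plug stands on the bench about 115 mm from the port, and the mirror is held over the open port at about 45°. The hand-in gave no verdict, so I don't know whether it passed. My last plug check was blocked by the arm, so its position comes from an earlier picture.

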